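# Locate a bearing plate in the machining fixture and lock the cam clamp

### The job

Load the machining fixture by pushing only: slide the aluminium plate into the corner between the back rail and the end stop while the clamp lever is still open. Then push the lever round until the cam bears firmly on the plate and holds it there, with its far long edge flush against the rail and its end against the stop, and move clear. Do not pick the plate up or tip it, and leave the caliper, brush, screw jar and spanner where they are.

Things in the scene. Friction and masses are not known exactly. Their poses are not given: they have to be found in the camera images.
- fixture: Dark steel tooling plate 230 (x) x 320 (y) x 14 mm, bolted to the bench. Origin: centre of its underside, on the bench; its x points roughly away from the robot, y to the left. On its top (z = 14 mm) stand a back rail, an end stop and a cam clamp. With the plate home in the corner of rail and stop, the plate's origin lies at x = 45, y = 40 mm in these axes, its edges parallel to them.
- rail_face (a point): On the straight steel back rail, half-way up its face, which looks to the fixture's -x: at fixture x = 85, y = 40, z = 22 mm. The rail is 16 mm high above the fixture's top, 20 mm thick, and runs along y from -100 to +140 mm.
- stop_face (a point): On the steel end stop, half-way up its face, which looks to the fixture's -y (to the right): at fixture x = 44, y = 100, z = 22 mm. The stop is a block 44 (x) x 22 (y) x 16 mm high on the fixture's top.
- plate: Loose aluminium bearing plate, 80 (x) x 120 (y) x 14 mm, about 0.34 kg, with a 36 mm bore in the middle and 7.5 mm holes at the corners. Origin: centre of its underside. It starts flat on the fixture's top (its own top 28 mm above the bench), right of the cam and short of the rail, turned up to 0.22 rad from square; its axes are nearly the fixture's.
- cam_pivot (a point): Upright pivot axis of the cam clamp at the level of the fixture's top, at fixture x = -15, y = 65 mm. While the lever is open the gap between cam and rail is some 5 mm wider than the plate, so a plate that lies square on the rail slides in from the right (-y) along the rail, between rail and cam.
- clamp_lever (a joint): Turn of the clamp lever (rad): 0 fully open, pointing along the fixture's -x (to the robot); grows counter-clockwise from above, swinging to the fixture's -y (right); limit 1.9; starts at 0 to 0.3. With the plate home the cam meets its near edge at about 1.15 and is tight from about 1.3. The lever stays where it is left; some 2 N at its end turn it when free.
- lever_arm (a point): Point on the centre line of the lever's 10 mm round steel arm, 55 mm from the pivot axis, 43 mm above the bench. The arm rises outward from 37 to 47 mm above the bench and ends in a black grip, 19 mm diameter, from 66 to 85 mm from the pivot, centred 47 mm above the bench.
- caliper: Steel caliper, 76 x 214 x 9 mm, lying on the bench to the right of the fixture. Leave it alone.
- brush: Wooden wire brush, 22 x 190 x 14 mm, lying on the bench to the left of the fixture. Leave it alone.
- screw_jar: Clear tub of screws, 88 mm diameter, 61 mm high, standing on the bench to the left of the fixture. Leave it alone.
- spanner: Combination spanner, 22 x 153 x 6 mm, lying on the bench in front of the fixture on the robot's side. Leave it alone.
- cam_center (a point): Centre of the cam, half-way up: an off-centre steel disc on the pivot, 36 mm diameter, 16 mm high, standing on the fixture's top; the disc's centre is 5 mm off the pivot axis and turns with the lever, so that the disc moves towards the rail as the lever closes.

How it is judged:
On the way:
1. the plate lies in the corner of rail and stop, between rail and cam, while the lever is still open (x of plate in the frame of fixture above 0.039 m and y of plate in the frame of fixture above 0.036 m and angle between the x axis of plate and the x axis of fixture, either way round below 0.07 rad and value of joint clamp_lever below 0.8 rad), for 0.2 s.
At the end, for the whole second after the job is handed in: The plate lies flat, within 2 mm of the back rail and of the end stop and within 0.025 rad of square; the lever is past 1.0 rad and at rest, and the cam presses on the plate with more than 4 N (x of plate in the frame of fixture above 0.043 m and y of plate in the frame of fixture above 0.038 m and z of plate in the frame of fixture below 0.0165 m and angle between the x axis of plate and the x axis of fixture, either way round below 0.025 rad and value of joint clamp_lever above 1 rad and contact force between clamp_lever and plate above 4 N and velocity of joint clamp_lever below 0.05 rad/s); the robot touches nothing.
It fails at once if the plate was lifted or tipped (z of plate in the frame of fixture above 0.02 m or angle between plate's own z axis and vertical above 0.12 rad).
It fails at once if a tool or the screw jar was disturbed (distance of any of caliper, brush, screw_jar, spanner from where it was at the start of the episode above 0.015 m).
It also fails if it takes over 72 s, if anything falls off the work surface, if the arm or the gripper's body presses on something with over 40 N, if the wrist force passes 120 N, or if a joint passes its speed limit or range.

### The arm

A 6-joint arm with a two-finger parallel gripper is mounted at the origin on a cart in front of the work surface, level with it; the furniture and walls round the work are solid. World frame = base frame: x ahead of the robot, y to its left, z up, the work surface at z = 0. Lengths are in m, angles in rad, forces in N, time in s.
With the tool pointing down it reaches from about 0.35 to 0.85 m from the base axis. Payload 8.1 kg.
Tool frame: the origin (TCP) lies on the centre line of the jaws, within the pads' length; the fingertips stand 17 mm ahead of it and the grasp point (between the pads) lies 2 mm behind it; x points along the fingers, z is the direction in which the jaws open and shut, and the axes are right-handed (so a half turn about x gives the same grasp; the last joint's range is limited). The gripper opens to 93 mm and grips with 3 to 60 N. Pads are 15 mm wide; open, the fingers measure 128 mm over their backs; the gripper's body (75 mm by 188 mm) begins 65 mm behind the grasp point.
Start: joints at [-1.254, 0.13, 1.488, -0, 1.523, -0.085], TCP at [0.235, -0.552, 0.214] pointing down, gripper open.
Joint ranges: [-2.96, 2.96], [-0.89, 2.26], [0.02, 2.5], [-1.34, 4.48], [0, 2.73], [-2.66, 2.66]. Speed limits (rad/s): [2.39, 2.39, 2.79, 3.14, 3.14, 3.14].

### API

Orientations are given as a rotation vector (axis times angle).
In Python, from plant import telemetry, optics, workorder gives the robot as it stands.
- The arm moves only by the shell command python3 -m inch 'ROWS' [FORCE]. ROWS is JSON, a list that holds one entry, the list of rows, each a list of 7 numbers: the shift along the tool's x, y, z in m, then the turn, a rotation vector about the tool's x, y, z in rad, then the opening, from 0 (shut) to 1 (fully open). In form: [[[tx, ty, tz, ax, ay, az, grip], ...]]. A call has 1 to 20 rows; each row shifts and turns the pose as measured when the row begins, along the tool's axes as they then stand; what a row does not reach is not made up. A row lasts 1/10 s, in which the tool goes at most 50 mm and 8.59 degrees, less where a joint would pass 70% of its speed; a pose out of reach is approached as far as the arm can. A call is refused whole if a number of a shift passes 0.05 or a number of a turn 0.15, either way. A call with a gripper value outside its range is refused whole. The fingers move at their own pace and stop on an object; FORCE is the grip in N (left out, the last holds). Time passes only in rows, so rows that do not move let the fingers close. It gives the time, the measured TCP pose, the force and the opening at its end, in the units of the state.
- telemetry.read_state(): the state, without advancing time (a new reading comes with each control period).
- optics.read_camera(name): name is "scene" or "top"; returns a dict with "frame" (400x640x3 uint8, blue, green, red), "fx", "fy", "cx", "cy" (pixels), "rvec" (rotation vector, rad) and "tvec" (3), from world to camera coordinates, as OpenCV has them. Camera axes: x right, y down, z forward; pixel columns grow to the right and rows downward; lengths in m; the calibration is good to about 2 mm. A picture is of the moment at which its call begins. There is no depth.
- workorder.close_job(): hands the job in, once; it reports no verdict.
The state is a dict: "t": time; "q": joint angles; "dq": joint speeds; "joint_torque": joint torques, N m; "tool_pos": TCP position; "orientation": TCP orientation; "force": force on the tool from outside, world axes, zero at the start; "wrist_torque": the same for the moment, N m; "opening": finger opening in m.
Only numpy, scipy, OpenCV 4.12 (cv2) and the standard library are available. Lean on these libraries where they do the work, as an engineer would, in place of code of your own. Each camera call takes 0.05 s, during which the arm holds its last target. There are 200 camera calls.

## Working session

There is one attempt and no reset: what is moved stays moved. The work goes in short steps, Python scripts to look and compute and a shell command to move; the robot and the scene stay as the last step left them, time stands still between calls to the robot, and variables do not carry over. Pictures are saved under pics/ and viewed, on a budget of 10 in all, crops included, one or two more only if the job needs it, and the job is handed in when it is done.

```bash
ls; mkdir -p pics
cat > h.py <<'E'
import numpy as np, cv2
from plant import telemetry, optics, workorder
def cam(n):
    c=optics.read_camera(n); c['R']=cv2.Rodrigues(np.array(c['rvec'],float))[0]; c['t']=np.array(c['tvec'],float).ravel(); return c
def ray(c,u,v,z):
    d=c['R'].T@np.array([(u-c['cx'])/c['fx'],(v-c['cy'])/c['fy'],1]); o=-c['R'].T@c['t']
    return o+d*(z-o[2])/d[2]
def proj(c,p):
    q=c['R']@np.array(p,float)+c['t']; return np.array([c['fx']*q[0]/q[2]+c['cx'],c['fy']*q[1]/q[2]+c['cy']])
E
python3 - <<'E'
from h import *
for n in('top','scene'):
    c=cam(n); cv2.imwrite(f'pics/{n}0.png',c['frame']); print(n,-c['R'].T@c['t'],c['fx'],c['R'])
s=telemetry.read_state();print(s)
E
```

```text
pics
top [0.38950621 0.03356869 1.05149482] 374.3977724824807 [[ 0.01203082 -0.99990878 -0.00613867]
 [-0.99227255 -0.0111803  -0.1235726 ]
 [ 0.1234927   0.00757791 -0.99231655]]
scene [-0.18399591  1.1473784   0.6714017 ] 475.5980636219709 [[-0.83851773 -0.54446656  0.02107566]
 [-0.24145579  0.33662832 -0.91015409]
 [ 0.48845381 -0.76826918 -0.41373342]]
{'t': 0.1, 'q': array([-1.25440622e+00,  1.31074602e-01,  1.48913567e+00, -3.66199620e-05,
        1.52299559e+00, -8.54086638e-02]), 'dq': array([ 1.68784153e-03, -4.71646420e-04, -1.28893769e-03, -6.51652054e-04,
        3.22921843e-03, -3.86383186e-05]), 'joint_torque': array([ 1.47878829e-03, -5.61338711e+01, -4.93096340e+01,  7.70340697e-02,
        2.91517563e-02, -1.16393749e-04]), 'tool_pos': array([ 0.23449015, -0.55173338,  0.21311801]), 'orientation': array([ 0.90931038,  1.37422673, -0.90770835]), 'force': array([ 0.2873666 , -0.05068845, -0.07762739]), 'wrist_torque': array([-0.00389181,  0.0495996 , -0.00955285]), 'opening': 0.09332710768953606}
```

View pics/top0.png

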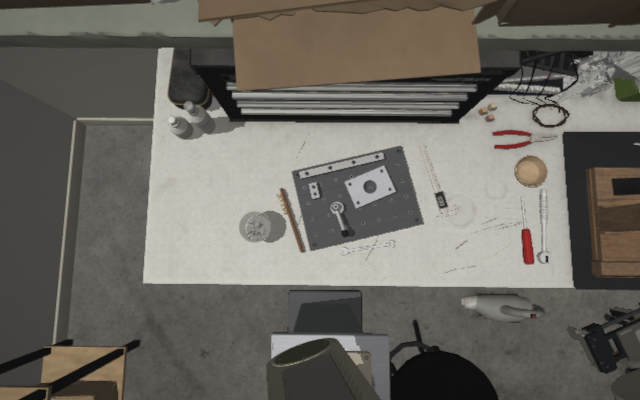

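View pics/scene0.png

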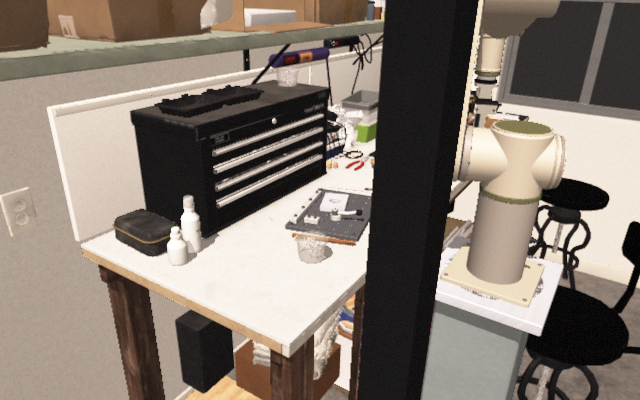

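Top view: fixture corners are near (292,171), (402,147), (424,223) and (311,249). The plate is near (370,186), the stop (315,190), and the lever runs from (338,207) to (345,233).

```bash
cat >> h.py <<'E'
def rect(c,m,z):
    k,_=cv2.findContours(m,cv2.RETR_EXTERNAL,cv2.CHAIN_APPROX_NONE); k=max(k,key=cv2.contourArea)
    P=np.array([ray(c,u,v,z)[:2] for u,v in k[:,0].astype(float)])
    return k,P,cv2.minAreaRect((P*1000).astype(np.float32))
def fixt(F,p): # fixture->world
    x,y,a=F; return np.array([x+p[0]*np.cos(a)-p[1]*np.sin(a), y+p[0]*np.sin(a)+p[1]*np.cos(a),p[2]])
def tofix(F,p):
    x,y,a=F; d=np.array(p[:2])-[x,y]; return np.array([d[0]*np.cos(a)+d[1]*np.sin(a),-d[0]*np.sin(a)+d[1]*np.cos(a)])
E
python3 - <<'E'
from h import *
c=cam('top'); f=c['frame']; g=cv2.cvtColor(f,cv2.COLOR_BGR2GRAY)
roi=np.zeros_like(g); cv2.fillPoly(roi,[np.array([[286,168],[404,141],[431,226],[309,256]])],255)
m=cv2.bitwise_and(((g<125)*255).astype(np.uint8),roi); m=cv2.morphologyEx(m,cv2.MORPH_OPEN,np.ones((5,5)))
m=cv2.morphologyEx(m,cv2.MORPH_CLOSE,np.ones((9,9)))
k,P,r=rect(c,m,.014); print('fix',r)
roi2=np.zeros_like(g); cv2.fillPoly(roi2,[np.array([[341,176],[395,160],[402,200],[355,214]])],255)
m2=cv2.bitwise_and(((g>150)*255).astype(np.uint8),roi2); m2=cv2.morphologyEx(m2,cv2.MORPH_OPEN,np.ones((3,3)))
k2,P2,r2=rect(c,m2,.028); print('plate',r2)
o=f.copy(); cv2.drawContours(o,[k],-1,(0,0,255),1); cv2.drawContours(o,[k2],-1,(0,255,0),1)
cv2.imwrite('pics/t1.png',cv2.resize(np.hstack([f[135:260,280:440],o[135:260,280:440]])[:, :],None,fx=2.5,fy=2.5,interpolation=cv2.INTER_CUBIC))
E
```

```text
fix ((523.4506225585938, -72.8167724609375), (230.59530639648438, 322.56048583984375), 14.158504486083984)
plate ((551.6748657226562, -106.81492614746094), (78.42497253417969, 118.38578033447266), 23.62407112121582)
```

View pics/t1.png

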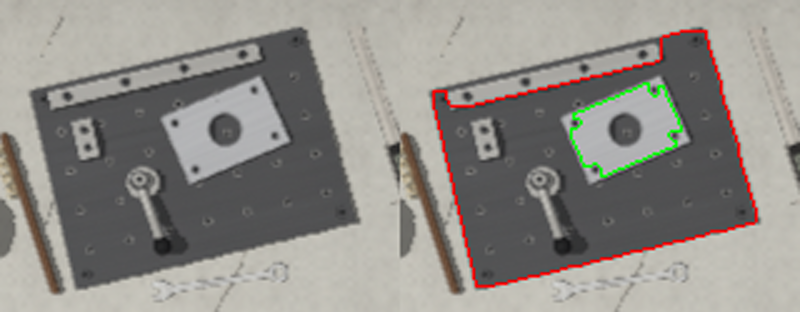

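```bash
cat >> h.py <<'E'
F=(0.5235,-0.0728,np.radians(14.16))
def goto(fx,fy,z,yaw=None):
    "yaw: direction of tool z in fixture frame; prints shift in the present tool axes + remaining turn about tool x"
    s=telemetry.read_state(); R=cv2.Rodrigues(np.array(s['orientation']))[0]
    w=fixt(F,(fx,fy,z)); d=R.T@(w-s['tool_pos'])
    print('t %.2f'%s['t'],'fix',np.round(tofix(F,s['tool_pos'])*1000,1),'z %.4f'%s['tool_pos'][2],'F',np.round(s['force'],1),'op %.3f'%s['opening'],'q6 %.2f'%s['q'][5])
    zf=np.arctan2(R[1,2],R[0,2])-F[2]
    print('tool z dir in fix deg %.1f'%np.degrees(zf),'x axis',np.round(R[:,0],3),'shift',np.round(d,4))
    if yaw is not None:
        a=(zf-yaw+np.pi/2)%np.pi-np.pi/2; print('turn about x %.3f'%a)  # tool x down
E
python3 - <<'E'
from h import *
goto(-60,-40,.12,np.pi/2) if 0 else goto(-.075,-.035,.12,np.pi/2)
print(fixt(F,(-.075,-.035,.1)))
E
```

```text
t 0.15 fix [-397.4 -393.7] z 0.2132 F [-0.5  0.3 -1.7] op 0.093 q6 -0.09
tool z dir in fix deg -81.1 x axis [-0.     0.001 -1.   ] shift [ 0.0937  0.3738 -0.3046]
turn about x 0.155
[ 0.45934084 -0.12508386  0.1       ]
```

```bash
python3 -m inch '[[[0,0,0,0.15,0,0,0.6],[0,0.032,-0.036,0,0,0,0.6],[0,0.032,-0.036,0,0,0,0.6],[0,0.032,-0.036,0,0,0,0.6],[0,0.032,-0.036,0,0,0,0.6],[0,0.032,-0.036,0,0,0,0.6],[0,0.032,-0.036,0,0,0,0.6],[0,0.032,-0.036,0,0,0,0.6],[0,0.032,-0.036,0,0,0,0.6],[0.01,0.032,-0.036,0,0,0,0.6],[0.02,0.0,0,0,0,0,0.6],[0.02,0,0,0,0,0,0.6],[0.0,0,0,0,0,0,0.6]]]'; python3 -c "
from h import *
goto(-.06,-.035,.036,np.pi/2)"
```

```text
t: 1.45
tool_pos: [0.4397, -0.1502, 0.1587]
orientation: [1.031, 1.321, -1.023]
force: [0.0, -0.0, -0.1]
opening: 0.0556
t 1.45 fix [-100.2  -54.6] z 0.1587 F [ 0.  -0.  -0.1] op 0.056 q6 0.88
tool z dir in fix deg -90.1 x axis [-0.001  0.007 -1.   ] shift [ 0.1229  0.0401 -0.0187]
turn about x -0.001
```

```bash
python3 -m inch '[[[0.03,0.02,-0.01,0,0,0,0.6],[0.04,0.02,-0.01,0,0,0,0.6],[0.03,0,0,0,0,0,0.6],[0.02,0,0,0,0,0,0.6],[0.0,0,0,0,0,0,0.6]]]'; python3 -c "
from h import *
goto(-.06,-.035,.036,np.pi/2)
cv2.imwrite('pics/t2.png',cv2.resize(cam('top')['frame'][120:280,260:460],None,fx=4,fy=3.75//1*1,interpolation=cv2.INTER_CUBIC)[:600])"
```

```text
t: 1.95
tool_pos: [0.4774, -0.1222, 0.0403]
orientation: [1.033, 1.314, -1.023]
force: [-0.7, 0.7, -0.3]
opening: 0.0562
t 1.95 fix [-56.8 -36.6] z 0.0403 F [-0.7  0.7 -0.3] op 0.056 q6 0.97
tool z dir in fix deg -90.2 x axis [ 0.004  0.004 -1.   ] shift [ 0.0043 -0.0032 -0.0016]
turn about x -0.004
```

View pics/t2.png

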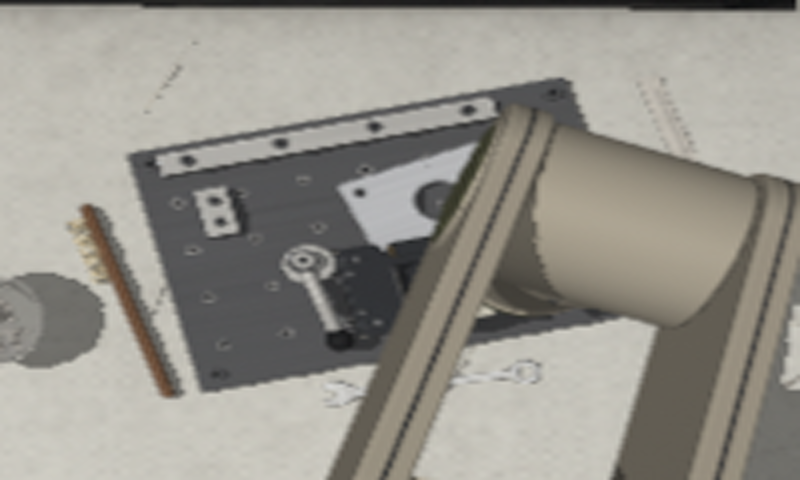

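The gripper is down in front of the plate and clear of the lever, with the plate's left part visible at (430,200). Next I push towards the rail.

```bash
python3 -m inch '[[[0.005,0,0,0,0,0,0.6],[0,0.01,0,0,0,0,0.6],[0,0.008,0,0,0,0,0.6],[0,0.008,0,0,0,0,0.6],[0,0.008,0,0,0,0,0.6],[0,0.006,0,0,0,0,0.6],[0,0,0,0,0,0,0.6]]]'; python3 -c "
from h import *
goto(-.0025,-.035,.036,np.pi/2)"
```

```text
t: 2.7
tool_pos: [0.5262, -0.115, 0.045]
orientation: [1.036, 1.299, -1.019]
force: [-0.6, -0.1, 0.6]
opening: 0.0559
t 2.70 fix [ -7.7 -41.6] z 0.0450 F [-0.6 -0.1  0.6] op 0.056 q6 1.01
tool z dir in fix deg -90.4 x axis [ 0.017 -0.    -1.   ] shift [ 0.009   0.005  -0.0067]
turn about x -0.006
```

```bash
python3 -c "
from h import *
a=cam('top')['frame'][140:260,280:440]; b=cam('scene')['frame'][170:260,270:390]
cv2.imwrite('pics/t3.png',np.vstack([cv2.resize(a,(400,300),interpolation=2),cv2.resize(b,(400,300),interpolation=2)]))"
```

```text
(no output)
```

View pics/t3.png

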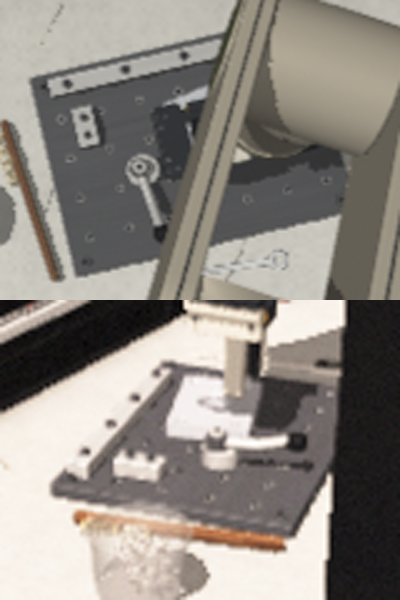

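```bash
python3 -m inch '[[[-0.02,0,0,0,0,0,0.6],[0,-0.03,0,0,0,0,0.6],[0,-0.03,0,0,0,0,0.6],[0,-0.01,0,0,0,0,0.6],[0,0,0,0,0,0,0.6]]]'
cat >> h.py <<'E'
def plate(fn):
    c=cam('scene'); f=c['frame']; h=cv2.cvtColor(f,cv2.COLOR_BGR2HSV)
    q=np.array([proj(c,fixt(F,(x,y,.014))) for x,y in((-.1,-.14),(.083,-.14),(.083,.09),(-.1,.09))]).astype(int)
    roi=np.zeros(f.shape[:2],np.uint8); cv2.fillPoly(roi,[q],255)
    m=(((h[:,:,2]>165)&(h[:,:,1]<40))*255).astype(np.uint8)&roi
    k,P,r=rect(c,m,.028); ap=cv2.approxPolyDP(k,4,True)[:,0]
    for u,v in ap: print((u,v),np.round(tofix(F,ray(c,u,v,.028))*1000,1))
    o=f.copy(); cv2.drawContours(o,[k],-1,(0,255,0),1)
    cv2.imwrite(fn,cv2.resize(np.hstack([f[170:250,280:380],o[170:250,280:380]]),None,fx=4,fy=4,interpolation=2))
E
python3 -c "
from h import *
goto(-.06,-.035,.036,np.pi/2)
plate('pics/t4.png')"
```

```text
t: 3.3
tool_pos: [0.4536, -0.1318, 0.0631]
orientation: [1.035, 1.302, -1.02]
force: [0.5, 0.6, 0.1]
opening: 0.0556
t 3.30 fix [-82.2 -40.1] z 0.0631 F [0.5 0.6 0.1] op 0.056 q6 0.93
tool z dir in fix deg -90.3 x axis [ 0.014  0.    -1.   ] shift [ 0.0274  0.0218 -0.0053]
turn about x -0.006
(np.int32(320), np.int32(210)) [38.7 53.1]
(np.int32(338), np.int32(210)) [-14.9  32.1]
(np.int32(337), np.int32(215)) [-22.5  68.5]
(np.int32(330), np.int32(213)) [ 2.2 62.6]
(np.int32(333), np.int32(220)) [-21.3 106.6]
(np.int32(355), np.int32(212)) [-69.5  26.7]
(np.int32(344), np.int32(210)) [-32.8  25.1]
(np.int32(347), np.int32(194)) [  -6.4 -103.6]
(np.int32(326), np.int32(192)) [ 66.4 -93.6]
```

View pics/t4.png

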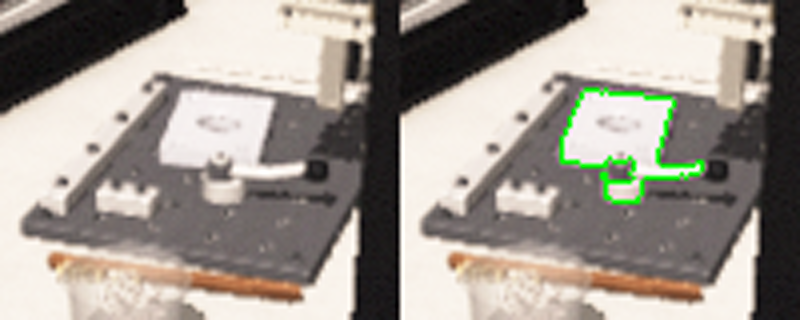

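The plate has barely moved: its far-right corner is still near (66,-94) in fixture mm. The tips rose to plate-top height and slid over it. I'll go lower and slower.

```bash
python3 -m inch '[[[0.015,0.01,-0.002,0,0,-0.014,0.6],[0.012,0,0,0,0,0,0.6],[0.0,0,0,0,0,0,0.6]]]'; python3 -c "
from h import *
goto(-.06,-.035,.034,np.pi/2)"
```

```text
t: 3.65
tool_pos: [0.4665, -0.1274, 0.0362]
orientation: [1.028, 1.309, -1.029]
force: [-0.4, 0.6, -0.9]
opening: 0.0557
t 3.65 fix [-68.7 -39. ] z 0.0362 F [-0.4  0.6 -0.9] op 0.056 q6 0.96
tool z dir in fix deg -90.3 x axis [ 0.003 -0.004 -1.   ] shift [ 0.0022  0.0086 -0.0041]
turn about x -0.006
```

```bash
python3 -m inch '[[[0.002,0.005,0,0,0,0,0.6],[0,0.005,-0.001,0,0,0,0.6],[0.0,0.005,-0.001,0,0,0,0.6],[0,0.005,-0.001,0,0,0,0.6],[0,0.005,-0.001,0,0,0,0.6]]]'; python3 -c "
from h import *
goto(-.0025,-.035,.034,np.pi/2)"
```

```text
t: 4.15
tool_pos: [0.4922, -0.117, 0.0348]
orientation: [1.029, 1.308, -1.029]
force: [0.2, -0.1, -0.5]
opening: 0.0554
t 4.15 fix [-41.1 -35.2] z 0.0348 F [ 0.2 -0.1 -0.5] op 0.055 q6 1.00
tool z dir in fix deg -90.3 x axis [ 0.004 -0.003 -1.   ] shift [ 0.0009  0.0386 -0.0005]
turn about x -0.006
```

Height holds at low speed, so I continue.

```bash
python3 -m inch '[[[0.0005,0.005,0,0,0,0,0.6],[0.0005,0.005,0,0,0,0,0.6],[0.0005,0.005,0,0,0,0,0.6],[0.0005,0.005,0,0,0,0,0.6]]]'; python3 -c "
from h import *
goto(-.0025,-.035,.034,np.pi/2)"
python3 -m inch '[[[0.0005,0.004,0,0,0,0,0.6],[0.0005,0.004,0,0,0,0,0.6],[0.0005,0.004,0,0,0,0,0.6]]]'; python3 -c "
from h import *
goto(-.0025,-.035,.034,np.pi/2)"
```

```text
t: 4.55
tool_pos: [0.514, -0.1117, 0.0334]
orientation: [1.029, 1.307, -1.028]
force: [-0.4, -0.0, -0.0]
opening: 0.0559
t 4.55 fix [-18.7 -35.4] z 0.0334 F [-0.4 -0.  -0. ] op 0.056 q6 1.02
tool z dir in fix deg -90.3 x axis [ 0.005 -0.004 -1.   ] shift [-0.0006  0.0162 -0.0005]
turn about x -0.005
t: 4.85
tool_pos: [0.5268, -0.1086, 0.0316]
orientation: [1.028, 1.307, -1.028]
force: [0.5, 0.5, -0.8]
opening: 0.056
t 4.85 fix [ -5.6 -35.5] z 0.0316 F [ 0.5  0.5 -0.8] op 0.056 q6 1.03
tool z dir in fix deg -90.3 x axis [ 0.005 -0.004 -1.   ] shift [-0.0023  0.0031 -0.0005]
turn about x -0.005
```

```bash
python3 -m inch '[[[-0.0025,0.003,0,0,0,0,0.6],[0,0.003,0,0,0,0,0.6],[0,0.003,0,0,0,0,0.6]]]'; python3 -c "
from h import *
goto(-.0025,-.035,.034,np.pi/2)
plate('pics/t5.png')"
```

```text
t: 5.15
tool_pos: [0.5362, -0.1062, 0.0342]
orientation: [1.028, 1.308, -1.028]
force: [-1.0, -0.6, 1.5]
opening: 0.0561
t 5.15 fix [  4.1 -35.5] z 0.0342 F [-1.  -0.6  1.5] op 0.056 q6 1.04
tool z dir in fix deg -90.3 x axis [ 0.005 -0.004 -1.   ] shift [ 0.0002 -0.0066 -0.0004]
turn about x -0.005
(np.int32(320), np.int32(204)) [53.5  9.3]
(np.int32(320), np.int32(210)) [38.7 53.1]
(np.int32(338), np.int32(210)) [-14.9  32.1]
(np.int32(337), np.int32(215)) [-22.5  68.5]
(np.int32(330), np.int32(213)) [ 2.2 62.6]
(np.int32(333), np.int32(220)) [-21.3 106.6]
(np.int32(355), np.int32(212)) [-69.5  26.7]
(np.int32(329), np.int32(204)) [26.  -1.5]
(np.int32(331), np.int32(192)) [  50.2 -100. ]
```

View pics/t5.png

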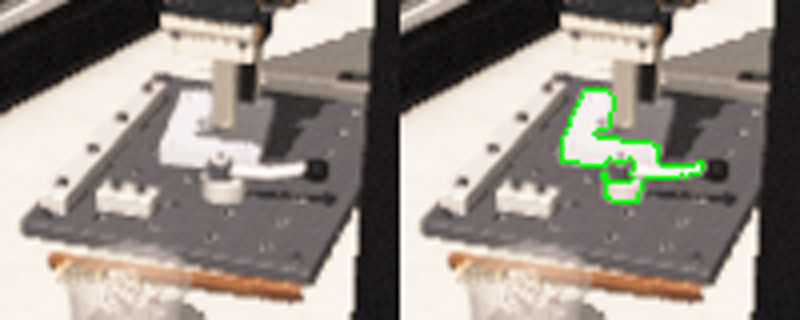

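```bash
python3 -c "
from h import *
c=cam('scene')
for x in(-.0035,.0115):
  for y in (-.007,.01,-.063,-.08):
    print(x,y,[np.round(proj(c,fixt(F,(x,y,z))),1).tolist() for z in(.017,.028,.035)])
for p in((45,60,28),(85,-100,30),(85,140,30),(66,100,30),(68.3,-92.7,28),(-10.6,-105.7,28),(48.7,25.7,28),(-30,12.8,28)):print(p,np.round(proj(c,fixt(F,np.array(p)/1000)),1))
f=c['frame'];cv2.imwrite('pics/t6.png',cv2.resize(f[180:220,305:365],None,fx=12,fy=12,interpolation=0))
"
```

```text
-0.0035 -0.007 [[338.0, 207.8], [338.1, 204.7], [338.2, 202.8]]
-0.0035 0.01 [[336.5, 209.8], [336.6, 206.8], [336.7, 204.8]]
-0.0035 -0.063 [[342.8, 201.3], [342.9, 198.3], [343.0, 196.4]]
-0.0035 -0.08 [[344.2, 199.4], [344.3, 196.4], [344.4, 194.5]]
0.0115 -0.007 [[333.6, 207.1], [333.7, 204.0], [333.8, 202.1]]
0.0115 0.01 [[332.1, 209.1], [332.2, 206.0], [332.3, 204.1]]
0.0115 -0.063 [[338.5, 200.6], [338.6, 197.6], [338.7, 195.7]]
0.0115 -0.08 [[339.9, 198.7], [340.1, 195.8], [340.1, 193.9]]
(45, 60, 28) [317.4 210.6]
(85, -100, 30) [321.5 190. ]
(85, 140, 30) [296.5 218.3]
(66, 100, 30) [306.9 214. ]
(68.3, -92.7, 28) [325.4 192. ]
(-10.6, -105.7, 28) [348.3 194. ]
(48.7, 25.7, 28) [319.8 206.2]
(-30, 12.8, 28) [344.2 208.4]
```

View pics/t6.png

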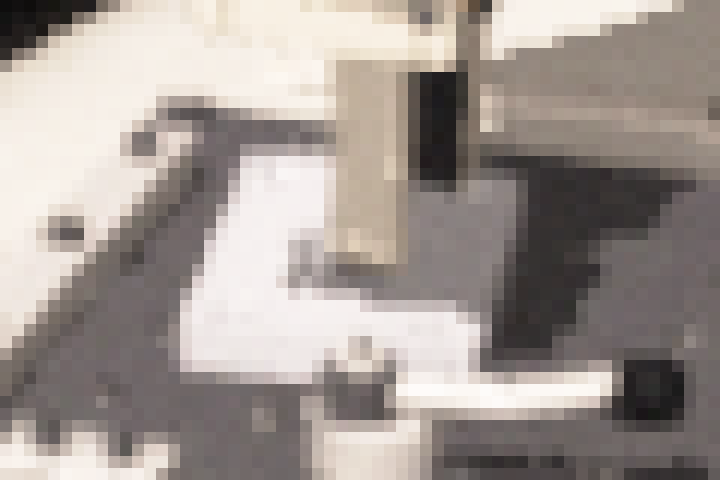

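The picture shows the tips hovering above the plate: the left tip's bottom is at about (335,202), where z = 17 mm would project to about (335,208). With the jaws part-open the tips sit some 20 mm further back than stated. The plate is untouched. I'll back off, shut the jaws and touch off on the fixture to find the tip height.

```bash
python3 -m inch '[[[-0.02,0,0,0,0,0,0.3],[-0.015,-0.02,0,0,0,0,0],[0,-0.03,0,0,0,0,0],[0,-0.02,0,0,0,0,0],[0,0,0,0,0,0,0],[0,0,0,0,0,0,0],[0,0,0,0,0,0,0]]]'; python3 -c "
from h import *
goto(-.06,-.035,.034,np.pi/2)"
```

```text
t: 5.95
tool_pos: [0.4671, -0.1232, 0.0705]
orientation: [1.028, 1.306, -1.027]
force: [-0.2, 0.5, -0.3]
opening: 0.0043
t 5.95 fix [-67.  -35.1] z 0.0705 F [-0.2  0.5 -0.3] op 0.004 q6 0.97
tool z dir in fix deg -90.3 x axis [ 0.006 -0.004 -1.   ] shift [ 0.0365  0.0068 -0.0003]
turn about x -0.005
```

```bash
python3 -m inch '[[[0.01,0,0,0,0,0,0],[0.01,0,0,0,0,0,0],[0.005,0,0,0,0,0,0],[0,0,0,0,0,0,0]]]'; python3 -m inch '[[[0.003,0,0,0,0,0,0],[0.003,0,0,0,0,0,0],[0.001,0,0,0,0,0,0]]]'; python3 -c "
from h import *
goto(-.06,-.035,.034,np.pi/2)
c=cam('scene');f=c['frame'];cv2.imwrite('pics/t7.png',cv2.resize(f[180:220,305:365],None,fx=12,fy=12,interpolation=0))
print([np.round(proj(c,fixt(F,(-.0635,-.02,z))),1) for z in (.014,.02,.03,.04)])
"
```

```text
t: 6.35
tool_pos: [0.4685, -0.1225, 0.0423]
orientation: [1.027, 1.308, -1.027]
force: [-0.6, 0.8, 0.4]
opening: 0.0004
t: 6.65
tool_pos: [0.4684, -0.1223, 0.0343]
orientation: [1.027, 1.309, -1.027]
force: [-0.2, 0.3, 0.5]
opening: 0.0006
t 6.65 fix [-65.5 -34.5] z 0.0343 F [-0.2  0.3  0.5] op 0.001 q6 0.97
tool z dir in fix deg -90.2 x axis [ 0.004 -0.003 -1.   ] shift [0.0003 0.0055 0.0004]
turn about x -0.003
[array([356.7, 209.9]), array([356.8, 208.2]), array([356.9, 205.4]), array([357.1, 202.6])]
```

View pics/t7.png

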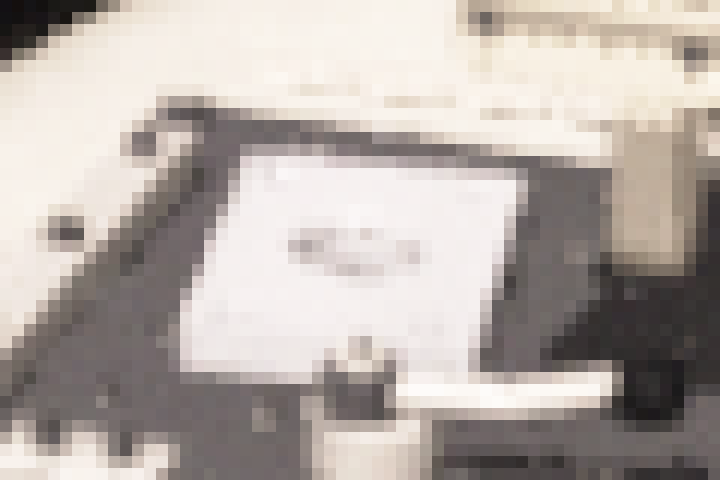

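Even shut, the tip sits at z ≈ 0.04 (pixel about (359,202)). I'll lower it stepwise until it touches.

```bash
for i in 1 2 ; do python3 -m inch '[[[0.003,0,0,0,0,0,0],[0.003,0,0,0,0,0,0]]]'|grep -E 'pos|force'; done; python3 -c "
from h import *
goto(-.06,-.035,.034,np.pi/2)
c=cam('scene');f=c['frame'];g=f[190:215,356:364].astype(int).sum(2)//3;print(g)"
```

```text
tool_pos: [0.469, -0.1226, 0.0286]
force: [-0.1, 0.5, 0.1]
tool_pos: [0.4692, -0.1227, 0.0224]
force: [-0.2, 0.5, -0.2]
t 7.10 fix [-64.8 -35.2] z 0.0224 F [-0.2  0.5 -0.2] op 0.000 q6 0.97
tool z dir in fix deg -90.2 x axis [ 0.006 -0.004 -1.   ] shift [-0.0116  0.0049 -0.0001]
turn about x -0.004
[[235 236 237 238 238 225 233 238]
 [230 230 234 236 234 217 228 237]
 [218 228 228 230 235 184 188 210]
 [192 215 231 225 232 174 129 135]
 [174 176 209 193 186 154 136 120]
 [164 174 176 176 182 149 139  92]
 [167 173 173 176 182 154 138  85]
 [168 175 173 174 192 164 133  75]
 [167 174 175 175 193 166 119  75]
 [167 178 172 175 170 150 117  72]
 [163 173 177 175 169 152 120  73]
 [165 174 175 171 169 148 112  71]
 [174 172 173 172 165 149 102  63]
 [175 168 168 173 167 149  93  58]
 [135 146 152 155 144 139  82  52]
 [ 91 102 109 110 113  94  62  50]
 [ 49  52  58  63  70  66  51  51]
 [ 49  49  53  49  50  48  54  57]
 [ 51  50  49  48  46  53  66  54]
 [ 47  45  48  47  45  58  56  50]
 [ 82  39  40  40  32  36  49  52]
 [129  40  47  45  37  32  45  52]
 [113  36  45  47  37  30  44  52]
 [ 52  29  35  36  32  32  64  74]
 [ 52  37  22  22  28  51  94 105]]
```

```bash
for i in 1 2 3 ; do python3 -m inch '[[[0.002,0,0,0,0,0,0],[0.002,0,0,0,0,0,0]]]'|grep -E 'pos|force'; done
```

```text
tool_pos: [0.4689, -0.1226, 0.0175]
force: [0.5, 0.5, -1.0]
tool_pos: [0.469, -0.1227, 0.0132]
force: [0.8, 0.2, -0.3]
tool_pos: [0.4691, -0.1227, 0.0095]
force: [-13.9, 4.7, 31.4]
```

Contact with the fixture top at TCP z ≈ 0.011, so I'll push with the TCP at about 0.016.

```bash
python3 -m inch '[[[-0.007,-0.004,0,0,0,0,0.6],[0,0,0,0,0,0,0.6],[0,0,0,0,0,0,0.6],[0,0,0,0,0,0,0.6],[0,0,0,0,0,0,0.6]]]'; python3 -c "
from h import *
goto(-.0025,-.035,.016,np.pi/2)"
```

```text
t: 8.25
tool_pos: [0.4654, -0.1237, 0.0166]
orientation: [1.027, 1.307, -1.026]
force: [0.1, -0.4, 0.1]
opening: 0.0358
t 8.25 fix [-68.8 -35.2] z 0.0166 F [ 0.1 -0.4  0.1] op 0.036 q6 0.96
tool z dir in fix deg -90.2 x axis [ 0.006 -0.004 -1.   ] shift [ 0.0009  0.0663 -0.0004]
turn about x -0.004
```

```bash
python3 -m inch '[[[0,0.006,0,0,0,0,0.6],[0,0.005,0,0,0,0,0.6],[0,0.005,0,0,0,0,0.6],[0,0.005,0,0,0,0,0.6],[0,0.005,0,0,0,0,0.6],[0,0.005,0,0,0,0,0.6]]]'; python3 -c "
from h import *
goto(-.0025,-.035,.016,np.pi/2)"
```

```text
t: 8.85
tool_pos: [0.4976, -0.1154, 0.0161]
orientation: [1.028, 1.308, -1.027]
force: [-1.1, 0.4, -0.0]
opening: 0.0559
t 8.85 fix [-35.5 -35. ] z 0.0161 F [-1.1  0.4 -0. ] op 0.056 q6 1.00
tool z dir in fix deg -90.2 x axis [ 0.005 -0.003 -1.   ] shift [ 0.0002  0.033  -0.0001]
turn about x -0.004
```

```bash
for i in 1 2 3; do python3 -m inch '[[[0,0.005,0,0,0,0,0.6],[0,0.004,0,0,0,0,0.6]]]'|grep -E 'pos|force'; done; python3 -c "
from h import *
goto(-.0025,-.035,.016,np.pi/2)"
```

```text
tool_pos: [0.5066, -0.1127, 0.0158]
force: [-0.9, 0.5, 1.8]
tool_pos: [0.5156, -0.1102, 0.0156]
force: [-2.7, 0.0, 1.5]
tool_pos: [0.525, -0.108, 0.0155]
force: [-3.1, 0.2, 2.5]
t 9.45 fix [ -7.2 -34.5] z 0.0155 F [-3.1  0.2  2.5] op 0.055 q6 1.03
tool z dir in fix deg -90.2 x axis [ 0.002 -0.003 -1.   ] shift [-0.0005  0.0047  0.0005]
turn about x -0.003
```

Contact is now steady at about 3 N. I continue until the plate meets the rail.

```bash
for i in 1 2 3 4; do python3 -m inch '[[[-0.0003,0.003,0,0,0,0,0.6]]]'|grep -E 'pos|force'; done; python3 -c "
from h import *
goto(-.0025,-.035,.016,np.pi/2)"
```

```text
tool_pos: [0.5282, -0.1073, 0.0157]
force: [-1.5, -0.8, -1.0]
tool_pos: [0.5293, -0.107, 0.0157]
force: [-21.7, -6.9, 15.7]
tool_pos: [0.5293, -0.107, 0.0157]
force: [-21.8, -4.7, 17.2]
tool_pos: [0.5292, -0.1071, 0.0158]
force: [-18.6, -2.9, 13.9]
t 9.85 fix [ -2.9 -34.6] z 0.0158 F [-18.6  -2.9  13.9] op 0.056 q6 1.04
tool z dir in fix deg -90.2 x axis [-0.016 -0.006 -1.   ] shift [-0.0002  0.0004  0.0004]
turn about x -0.003
```

The plate is square on the rail, with contact at x=-2.9 against an expected -2.5. I'll go round to its right end, turn the tool 90° and narrow the jaws.

```bash
python3 -m inch '[[[0,-0.01,0,0,0,0,0.6],[-0.01,-0.01,0,0,0,0,0.6],[-0.04,0,0,0,0,0,0.3],[-0.04,0,0,0,0,0,0.3],[0,0.023,0.035,0,0,0,0.3],[0,0.023,0.035,0,0,0,0.3],[0,0.023,0.035,0,0,0,0.3],[0,0,0,-0.15,0,0,0.3],[0,0,0,-0.15,0,0,0.3],[0,0,0,-0.15,0,0,0.3],[0,0,0,-0.15,0,0,0.3],[0,0,0,-0.15,0,0,0.3],[0,0,0,-0.15,0,0,0.3],[0,0,0,-0.15,0,0,0.3],[0,0,0,-0.15,0,0,0.3],[0,0,0,-0.15,0,0,0.3],[0,0,0,-0.15,0,0,0.3],[0,0,0,-0.07,0,0,0.3],[0,0,0,0,0,0,0.3]]]'; python3 -c "
from h import *
goto(.045,-.13,.1,0)"
```

```text
t: 11.75
tool_pos: [0.6112, -0.2017, 0.1108]
orientation: [-0.209, 1.56, 0.197]
force: [-0.6, 1.0, 0.1]
opening: 0.028
t 11.75 fix [  53.5 -146.4] z 0.1108 F [-0.6  1.   0.1] op 0.028 q6 -0.65
tool z dir in fix deg 0.7 x axis [ 0.002 -0.007 -1.   ] shift [ 0.0107  0.0166 -0.0083]
turn about x 0.011
```

```bash
python3 -m inch '[[[0.01,0.012,-0.008,0.011,0,0,0.3],[0.04,0.002,0,0,0,0,0.3],[0.02,0,0,0,0,0,0.3],[0,0,0,0,0,0,0.3]]]'; python3 -c "
from h import *
goto(.045,-.12,.017,0)"
```

```text
t: 12.15
tool_pos: [0.6024, -0.1912, 0.0413]
orientation: [-0.194, 1.555, 0.178]
force: [-0.9, 0.4, -0.7]
opening: 0.028
t 12.15 fix [  47.5 -134.1] z 0.0413 F [-0.9  0.4 -0.7] op 0.028 q6 -0.62
tool z dir in fix deg -0.6 x axis [ 0.009 -0.009 -1.   ] shift [ 0.0242  0.0144 -0.0028]
turn about x -0.010
```

```bash
python3 -m inch '[[[0.012,0.005,-0.003,-0.01,0,0,0.3],[0.009,0,0,0,0,0,0.3],[0.001,0,0,0,0,0,0.3]]]'|grep -E 'pos|force'; python3 -m inch '[[[0.001,0.005,0,0,0,0,0.3],[0,0.005,0,0,0,0,0.3],[0,0.005,0,0,0,0,0.3],[0,0.005,0,0,0,0,0.3]]]'; python3 -c "
from h import *
goto(.045,.0325-.06,.017,0)"
```

```text
tool_pos: [0.5995, -0.1874, 0.02]
force: [-0.5, -0.6, 0.5]
t: 12.85
tool_pos: [0.596, -0.1678, 0.0208]
orientation: [-0.201, 1.549, 0.18]
force: [-0.4, -0.8, -1.5]
opening: 0.028
t 12.85 fix [  47.  -109.9] z 0.0208 F [-0.4 -0.8 -1.5] op 0.028 q6 -0.59
tool z dir in fix deg -0.2 x axis [ 0.015 -0.012 -1.   ] shift [ 0.0026  0.0824 -0.0023]
turn about x -0.003
```

```bash
for i in 1 2 3; do python3 -m inch '[[[0.0008,0.005,0,0,0,0,0.3],[0.0005,0.006,0,0,0,0,0.3],[0.0005,0.006,0,0,0,0,0.3]]]'|grep -E 'pos|force'; done; python3 -c "
from h import *
goto(.045,.0325-.06,.017,0)"
```

```text
tool_pos: [0.5925, -0.1522, 0.0206]
force: [-1.0, -4.7, 2.5]
tool_pos: [0.5891, -0.1347, 0.0193]
force: [0.6, -4.4, 2.0]
tool_pos: [0.5851, -0.1163, 0.0171]
force: [-0.1, -3.9, 2.7]
t 13.75 fix [ 49.1 -57.3] z 0.0171 F [-0.1 -3.9  2.7] op 0.028 q6 -0.52
tool z dir in fix deg -0.2 x axis [ 0.021 -0.016 -1.   ] shift [-0.0005  0.0297 -0.0042]
turn about x -0.003
```

```bash
python3 -m inch '[[[0,0.006,-0.0004,0,0,0,0.3],[0,0.006,-0.0004,0,0,0,0.3],[0,0.006,-0.0004,0,0,0,0.3]]]'|grep -E 'pos|force';  for i in 1 2 3 4; do python3 -m inch '[[[0,0.003,-0.0003,0,0,0,0.3]]]'|grep -E 'pos|force'; done; python3 -c "
from h import *
goto(.045,.0325-.06,.017,0)"
```

```text
tool_pos: [0.5793, -0.0971, 0.0166]
force: [0.6, -3.0, 2.5]
tool_pos: [0.578, -0.0935, 0.0164]
force: [1.4, -3.0, 2.3]
tool_pos: [0.5769, -0.0903, 0.0164]
force: [0.5, -3.0, 2.2]
tool_pos: [0.576, -0.0874, 0.0164]
force: [5.5, -15.1, -0.3]
tool_pos: [0.5762, -0.0872, 0.0171]
force: [6.3, -23.9, -1.0]
t 14.45 fix [ 47.5 -26.9] z 0.0171 F [  6.3 -23.9  -1. ] op 0.028 q6 -0.47
tool z dir in fix deg -0.1 x axis [ 0.024 -0.02  -0.999] shift [ 0.     -0.0006 -0.0025]
turn about x -0.002
```

The plate has reached the stop: TCP y is -26.9 against an expected -27.5, with the force rising. I'll retreat, move above the lever's open side, and check the plate.

```bash
python3 -m inch '[[[0,-0.01,0,0,0,0,0.3],[-0.01,-0.008,0,0,0,0.015,0.2],[-0.04,0,0,0,0,0.015,0],[-0.04,0,0,0,0,0,0],[0,0.026,-0.031,0,0,0,0],[0,0.026,-0.031,0,0,0,0],[0,0.026,-0.031,0,0,0,0],[0,0.026,-0.031,0,0,0,0],[0,0.026,0,0,0,0,0],[0,0,0,0,0,0,0]]]'; python3 -c "
from h import *
goto(-.085,.095,.1,0)
plate('pics/t8.png')
c=cam('top');f=c['frame'];a=cv2.imread('pics/t8.png')
cv2.imwrite('pics/t8.png',np.vstack([cv2.resize(a,(800,320))[:, :],np.hstack([cv2.resize(f[150:220,285:405],(480,280),interpolation=2),np.zeros((280,320,3),np.uint8)])]))
for p in((85,-20,28),(85,100,28),(5,-20,28),(5,100,28)):print(p,np.round(proj(c,fixt(F,np.array(p)/1000)),1))
"
```

```text
t: 15.45
tool_pos: [0.4198, -0.0053, 0.1131]
orientation: [-0.171, 1.549, 0.208]
force: [0.1, 0.3, 0.7]
opening: -0.0
t 15.45 fix [-84.   90.8] z 0.1131 F [0.1 0.3 0.7] op -0.000 q6 -0.41
tool z dir in fix deg -0.3 x axis [ 0.01   0.025 -1.   ] shift [ 0.0131  0.0039 -0.0012]
turn about x -0.005
(np.int32(302), np.int32(216)) [ 76.6 114.8]
(np.int32(325), np.int32(220)) [  1.5 115.5]
(np.int32(330), np.int32(214)) [ 0.  69.6]
(np.int32(339), np.int32(220)) [-38.4  99.9]
(np.int32(341), np.int32(214)) [-32.2  57. ]
(np.int32(355), np.int32(211)) [-67.5  19.5]
(np.int32(332), np.int32(215)) [-8.  74.2]
(np.int32(336), np.int32(203)) [  6.9 -17.6]
(np.int32(316), np.int32(200)) [ 76.2 -16.3]
(85, -20, 28) [356.8 165.2]
(85, 100, 28) [314.9 175.1]
(5, -20, 28) [364.  192.9]
(5, 100, 28) [321.7 203. ]
```

View pics/t8.png

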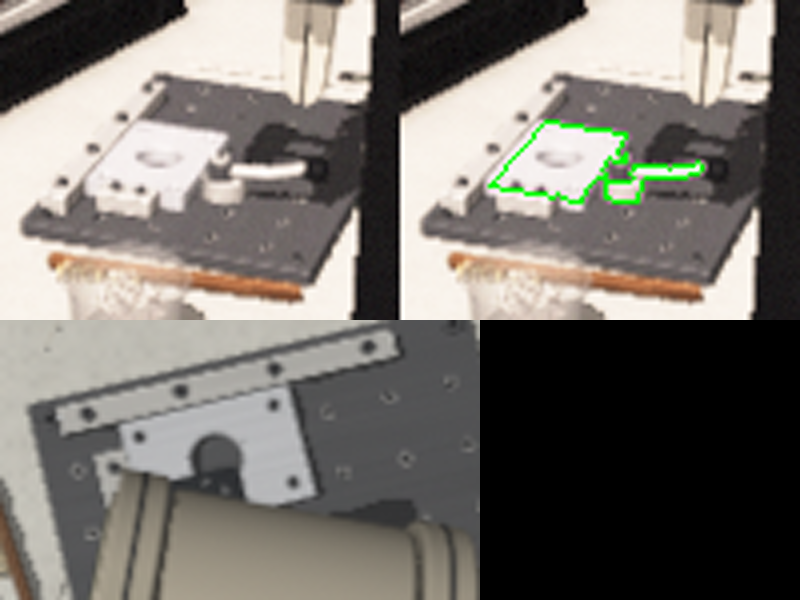

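The plate lies in the corner: far-left corner (315,176) and far-right (357.5,167), against predictions of (315,175) and (357,165). Next I lower beside the lever on its open side and push it round.

```bash
python3 -m inch '[[[0.03,0.003,0,0,0,-0.015,0],[0.03,0,0,0,0,0,0],[0.015,0,0,0,0,0,0],[0,0,0,0,0,0,0]]]'|grep -E 'pos|force'; python3 -c "
from h import *
goto(-.085,.08,.035,0)"
```

```text
tool_pos: [0.4255, -0.0061, 0.0385]
force: [-0.2, 0.5, -0.3]
t 15.95 fix [-78.7  88.6] z 0.0385 F [-0.2  0.5 -0.3] op 0.001 q6 -0.39
tool z dir in fix deg -0.4 x axis [ 0.018  0.009 -1.   ] shift [ 0.0034 -0.0087 -0.0063]
turn about x -0.007
```

```bash
python3 -m inch '[[[0.003,-0.006,-0.005,0,0,0,0],[0.002,-0.006,-0.001,0,0,-0.01,0],[0,-0.007,-0.0012,-0.1,0,0,0],[0,-0.007,-0.0012,-0.1,0,0,0],[0,-0.007,-0.0012,-0.1,0,0,0]]]'|grep -E 'pos|force'
cat >> h.py <<'E'
def lev():
    s=telemetry.read_state(); R=cv2.Rodrigues(np.array(s['orientation']))[0]
    th=-(np.arctan2(R[1,2],R[0,2])-F[2]); th=(-th)  # tool yaw = lever angle if flush
    d=tofix(F,s['tool_pos'])-[-.015,.065]
    u=np.array([-np.cos(th),-np.sin(th)]); t=np.array([np.sin(th),-np.cos(th)])
    print('t %.2f tool yaw %.3f r %.1f back %.1f z %.4f'%(s['t'],th,d@u*1e3,-d@t*1e3,s['tool_pos'][2]),'F tangential %.1f'%(np.array([np.cos(F[2])*t[0]-np.sin(F[2])*t[1],np.sin(F[2])*t[0]+np.cos(F[2])*t[1]])@s['force'][:2]),np.round(s['force'],1),'tilt',np.round(R[:,0],3),'fix',np.round(tofix(F,s['tool_pos'])*1e3,1))
E
python3 -c "
from h import *
lev()"
```

```text
tool_pos: [0.4285, -0.0435, 0.0363]
force: [0.1, 1.9, -1.5]
t 16.45 tool yaw 0.300 r 70.7 back 7.9 z 0.0363 F tangential -1.6 [ 0.1  1.9 -1.5] tilt [ 0.023 -0.001 -1.   ] fix [-84.9  51.6]
```

```bash
python3 -m inch '[[[0.003,-0.007,-0.001,-0.1,0,0,0],[0.001,-0.007,-0.001,-0.1,0,0,0],[0.0005,-0.007,-0.001,-0.1,0,0,0],[0.0005,-0.007,-0.001,-0.1,0,0,0]]]'|grep -E 'force'; python3 -c "
from h import *
lev()"
```

```text
force: [-0.2, 3.7, -1.4]
t 16.85 tool yaw 0.715 r 73.7 back 6.0 z 0.0351 F tangential -2.3 [-0.2  3.7 -1.4] tilt [ 0.027 -0.002 -1.   ] fix [-74.6  21.2]
```

```bash
python3 -m inch '[[[0.002,-0.006,0.001,-0.11,0,0,0],[0.001,-0.006,0,-0.11,0,0,0],[0.0005,-0.006,0,-0.1,0,0,0]]]'|grep -E 'force'; python3 -c "
from h import *
lev()"; python3 -m inch '[[[0.001,-0.005,0,-0.07,0,0,0]]]'|grep -E 'force'; python3 -c "
from h import *
lev()"
```

```text
force: [-3.0, 2.3, -1.1]
t 17.15 tool yaw 1.047 r 73.0 back 10.1 z 0.0344 F tangential -3.6 [-3.   2.3 -1.1] tilt [ 0.028 -0.003 -1.   ] fix [-60.3   6.8]
force: [-7.8, 2.6, 6.1]
t 17.25 tool yaw 1.120 r 73.1 back 10.8 z 0.0339 F tangential -8.2 [-7.8  2.6  6.1] tilt [ 0.026 -0.002 -1.   ] fix [-56.6   3.9]
```

Force is building as the cam meets the plate. I continue in small steps.

```bash
for i in 1 2 3 4; do python3 -m inch '[[[0,-0.005,-0.001,-0.05,0,0,0]]]'>/dev/null; python3 -c "
from h import *
lev()"; done
```

```text
t 17.35 tool yaw 1.173 r 73.5 back 11.3 z 0.0340 F tangential -11.4 [-10.1   9.8   4.3] tilt [ 0.022 -0.    -1.   ] fix [-53.9   1.6]
t 17.45 tool yaw 1.225 r 73.5 back 12.6 z 0.0338 F tangential -13.6 [-12.8   8.6   8.5] tilt [ 0.017  0.002 -1.   ] fix [-51.7   0.1]
t 17.55 tool yaw 1.277 r 73.4 back 14.2 z 0.0336 F tangential -15.0 [-14.7   5.9  10.6] tilt [ 0.01   0.005 -1.   ] fix [-49.8  -1.1]
t 17.65 tool yaw 1.329 r 73.3 back 16.3 z 0.0335 F tangential -19.9 [-19.9   6.   14.4] tilt [ 0.003  0.007 -1.   ] fix [-48.3  -2.3]
```

```bash
for i in 1 2 3; do python3 -m inch '[[[0,-0.009,-0.001,0,0,0,0]]]'>/dev/null; python3 -c "
from h import *
lev()"; done
```

```text
t 17.75 tool yaw 1.331 r 73.9 back 11.9 z 0.0331 F tangential -27.1 [-27.2   4.4  19.4] tilt [-0.007  0.009 -1.   ] fix [-44.1  -3.9]
t 17.85 tool yaw 1.331 r 74.2 back 8.0 z 0.0326 F tangential -29.9 [-29.9   6.9  24. ] tilt [-0.019  0.011 -1.   ] fix [-40.4  -5.2]
t 17.95 tool yaw 1.331 r 74.3 back 5.5 z 0.0318 F tangential -33.5 [-33.6   5.9  22.6] tilt [-0.034  0.014 -0.999] fix [-38.   -5.8]
```

That should be firm, at about 33 N on the grip. I back off, lift clear and inspect.

```bash
python3 -m inch '[[[0,0.015,0,0,0,0,0],[0,0.015,0,0,0,0,0],[-0.04,0.01,0,0,0,0,0],[-0.05,0,0,0,0,0,0],[-0.04,0.03,0,0,0,0,0],[0,0.04,0,0,0,0,0],[0,0.04,0,0,0,0,0],[0,0.04,0,0,0,0,0],[0,0,0,0,0,0,0]]]'; python3 -c "
from h import *
lev()
c=cam('top');f=c['frame'];s=cam('scene');g=s['frame']
cv2.imwrite('pics/t9.png',np.vstack([cv2.resize(f[145:255,285:425],(700,320),interpolation=2)if 0 else cv2.resize(f[150:220,285:415],(520,280),interpolation=2),cv2.resize(g[180:230,285:378],(520,280),interpolation=2)]))
for p in((85,-20,28),(85,100,28),(5,-20,28),(5,100,28)):print(p,np.round(proj(c,fixt(F,np.array(p)/1000)),1),np.round(proj(s,fixt(F,np.array(p)/1000)),1))
"
```

```text
t: 18.85
tool_pos: [0.2995, -0.0982, 0.1815]
orientation: [-1.198, 1.223, 1.233]
force: [0.1, -0.3, 0.2]
opening: 0.0004
t 18.85 tool yaw 1.328 r 83.9 back 193.9 z 0.1815 F tangential 0.1 [ 0.1 -0.3  0.2] tilt [-0.025  0.003 -1.   ] fix [-223.4   30.2]
(85, -20, 28) [356.8 165.2] [313.9 199.2]
(85, 100, 28) [314.9 175.1] [301.2 213.6]
(5, -20, 28) [364.  192.9] [336.8 202.8]
(5, 100, 28) [321.7 203. ] [325.5 217.7]
```

View pics/t9.png

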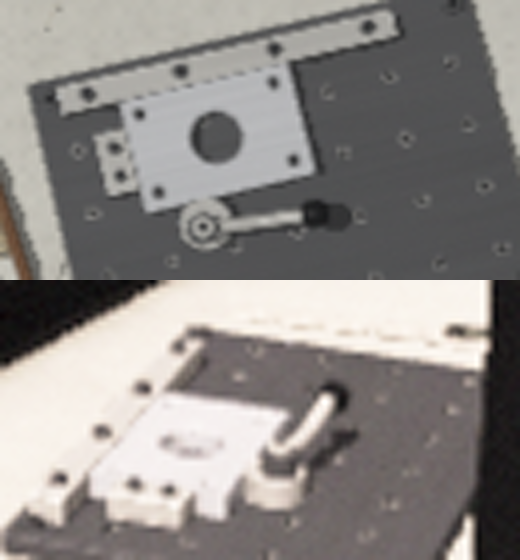

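The plate is flush with the rail and the stop, with no gap visible. The lever, from (203,226) to (315,213) in the crop, stands at about 1.45 rad, and the arm is clear. Handing in.

```bash
python3 -c "
from h import *
print(workorder.close_job())"
```

```text
the job is handed in; nothing more can be done
None
```

The plate is clamped in the corner and the job is handed in at about 19 s on the robot's clock; no verdict was reported.

**What I did:**
- I pushed the plate square onto the rail with two spread fingertips.
- I then slid it along the rail to the end stop while the lever was still open.
- Finally I pushed the lever round with the shut jaws until it took about 33 N at the grip, and lifted clear.

**Last checks:**
- **Plate:** the final pictures show it flush to the rail and the stop with no visible gap, and flat.
- **Lever:** it stands at about 1.45 rad, read from the top picture.
- **Robot:** clear of everything, with the force on the tool near zero.
- **Tools and screw jar:** I kept clear of them and saw none moved, but I did not measure their positions.
- **Cam force:** the force on the plate could not be measured; I inferred it from the push on the lever.

**What disagreed:**
- **Fingertips:** they were not 17 mm ahead of the tool point. They touched the fixture's top with the tool point at about z = 11 mm, 3 mm below that surface. Because of this, my first two pushes passed over the plate with hardly any force, until I touched off on the fixture at about 31 N.
- **Before clamping:** the plate's right end looked a few millimetres off the rail. The cam closed that gap.

I viewed ten pictures.

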